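# Hold a glass standard in the photometer's beam

### The arm

A 6-joint arm with a two-finger parallel gripper is mounted at the origin on the work surface. World frame = base frame: x ahead of the robot, y to its left, z up, the work surface at z = 0. Lengths are in m, angles in rad, forces in N, time in s.
With the tool pointing down it reaches from about 0.325 to 1 m from the base axis. Payload 5.1 kg.
Tool frame: the origin (TCP) lies midway between the tips of the shut fingers; the grasp point (between the pads) lies 19 mm behind it; z points along the fingers, y is the line along which they close (so a half turn about z gives the same grasp; the last joint's range is limited). The gripper opens to 85 mm and grips with 20 to 120 N. Pads are 22 mm wide; open, the fingers measure 114 mm over their backs; the gripper's body (76 mm by 85 mm) begins 54 mm behind the grasp point. The pads swing forward as they close: fully open they stand 13 mm farther back than shut.
Start: joints at [1.215, 0.124, 1.65, -0, 1.367, -0.083], TCP at [0.175, 0.626, 0.231] pointing down, gripper open.
Joint ranges: [-2.61, 2.61], [-1.02, 2.33], [0.03, 2.71], [-1.35, 4.49], [0.32, 2.68], [-2.91, 2.91]. Speed limits (rad/s): [2.57, 2.57, 3.14, 3.14, 3.14, 3.14].

### API

Orientations are given as a 3x3 rotation matrix whose columns are the frame's x, y, z axes.
In Python, from plant import * gives the robot as it stands.
- The arm moves only by the tool jog_arm, never from a script. Its argument "increments" is a list that holds one entry, the list of rows, each a list of 5 numbers: the opening in per cent of the stroke, from 0 (shut) to 100 (fully open), then the shift along the tool's x, y, z in cm, then the turn about the tool's z in rad. A call has 1 to 8 rows; each row is the pose to reach, as a shift and turn from the pose commanded when the call began, along the tool's axes at that moment; what a row does not reach only later rows make up. A row lasts 1/8 s, in which the tool goes at most 62.5 mm and 10.7 degrees, less where a joint would pass 70% of its speed; a pose out of reach is approached as far as the arm can. A call with a gripper value outside its range is refused whole. The fingers move at their own pace and stop on an object; "newtons" is the grip in N (left out, the last holds). Time passes only in rows, so rows that repeat a pose let the fingers close. It gives the time, the measured TCP pose, the force, the opening and the grip force at its end, in the units of the state.
- read_state(): the state, without advancing time (a new reading comes with each control period).
- read_camera(name): name is "side" or "top"; returns the picture (384x512x3 uint8, red, green, blue); there is no depth.
- camera_params(name): a dict with "K" (3x3 intrinsics, pixels), "xyz" and "rotation" of the camera in the world. Camera axes: x right, y down, z forward; pixel columns grow to the right and rows downward; lengths in m; the calibration is good to about 2 mm. A picture is of the moment at which its call begins. camera_params takes no time and is no camera call.
- close_job(): hands the job in; it is judged then, once.
The state is a dict: "t": time; "q": joint angles; "joint_velocities": joint speeds; "joint_efforts": joint torques, N m; "position": TCP position; "eef_rot": TCP orientation; "contact_force": force on the tool from outside, world axes, zero at the start; "ft_torque": the same for the moment, N m; "grip_width": finger opening in m; "gripper_force": force on a finger pad.
Only numpy, scipy, OpenCV 4.12 (cv2) and the standard library are available. Lean on these libraries where they do the work, as an engineer would, in place of code of your own. Each camera call takes 0.05 s, during which the arm holds its last target. There are 200 camera calls.

### The job

Swing the photometer's cover gently all the way back onto its stop, then take the amber glass standard out of the rack by its frosted long sides, never touching its clear end windows, and hold it upright and centred in the light beam, its windows facing the lamp and the detector, touching nothing but your fingers. The program finishes while the robot is still holding it there, with the cover still fully open. Leave the green and blue standards, the petri dish and the bottle where they are.

Things in the scene. Friction and masses are not known exactly. Their poses are not given: they have to be found in the camera images.
- cover (a joint): opening angle of the photometer's hinged cover (rad): 0 closed (level), 1.75 fully open on its stop, just past upright, leaning away from the keypad. The hinge is stiff: the cover stays where it is left, and 1 to 4 N at the handle bar moves it. It starts closed or slightly ajar, up to 0.3
- cover_bar (a point): middle of the cover's blue handle bar: round, 10 mm in diameter, 104 mm long, parallel to the hinge, on two arms (one at each end) 40 mm in front (-x) of the cover's free edge; free all round between the arms. Closed, it is 113 mm above the table, over a keypad ledge only 26 mm high. Axes turn with the cover; y along the bar
- cover_hinge (a point): middle of the cover's hinge line, on the photometer's +x side, 111 mm above the table; the bar is 190 mm from it. y is along the hinge; opening turns the cover about +y (bar goes up, then towards +x). The grey cover reaches 150 mm from the hinge, is 120 mm wide and 10 mm thick
- photometer: white photometer, fixed, 150 mm (x) by 240 (y) by 105 high, plus the keypad ledge on its -x side. Origin: centre of its underside, z up. Under the cover: open-topped sample chamber 130 mm (x) by 90 (y), floor 31 mm above the table, walls up to 105 mm, no cuvette holder. Lamp in the +y block, detector in the -y block. It stands left or right of the middle
- beam (a point): middle of the light beam, at the chamber's centre, 83 mm above the table. The beam is the thin yellow line along the photometer's y between two dark lens tubes, 20 mm in diameter, 74 mm free between their faces. Axes: those of the photometer
- rack: dark grey plastic rack, fixed, 60 mm (x) by 200 (y) by 14 high, with three pockets 8 mm deep in a row along its y, 62 mm apart, the middle one at its centre. Origin: centre of its underside. The standards stand in them with about 0.8 mm play, long sides along the rack's y, undersides 6 mm above the table
- amber_center (a point): amber standard: solid glass block shaped like a cuvette, 12.5 mm thick (its x), 32.5 mm long (y), 45 mm high (z, up), 45 g, top 4 mm capped in orange. Point: its centre, 22.5 mm above its underside. The long sides (facing +x and -x) are frosted and pale; the narrow ends (+y and -y, alike) are clear, deeper-coloured windows. It starts upright in one of the three rack pockets
- amber_windows: the two clear end windows of the amber standard (not to be touched), 10.5 mm wide, 40 mm high and 1.5 mm thick, the outermost part of each narrow end; origin midway between them, 21.5 mm above the standard's underside; axes of the standard
- amber: the amber standard itself, origin at the centre of its underside; sizes and axes as under amber_center
- green_center (a point): green standard: solid glass block shaped like a cuvette, 12.5 mm thick (its x), 32.5 mm long (y), 45 mm high (z, up), 45 g, top 4 mm capped in green. Point: its centre, 22.5 mm above its underside. The long sides (facing +x and -x) are frosted and pale; the narrow ends (+y and -y, alike) are clear, deeper-coloured windows. It starts upright in one of the three rack pockets
- blue_center (a point): blue standard: solid glass block shaped like a cuvette, 12.5 mm thick (its x), 32.5 mm long (y), 45 mm high (z, up), 45 g, top 4 mm capped in blue. Point: its centre, 22.5 mm above its underside. The long sides (facing +x and -x) are frosted and pale; the narrow ends (+y and -y, alike) are clear, deeper-coloured windows. It starts upright in one of the three rack pockets
- dish: closed petri dish, loose, 60 mm in diameter, 16 mm high, lying on the table. Origin: centre of its underside
- bottle: brown reagent bottle with a blue cap, loose, 56 mm in diameter, 120 mm high, standing on the table. Origin: centre of its underside

How it is judged:
On the way, in this order (a step that is already met when the one before it is completed fails the run):
1. the cover is fully open on its stop (value of joint cover above 1.68 rad), for 0.2 s.
2. the amber standard is lifted clear of the rack in the fingers (contact force between the fingers and amber above 1 N and z of amber_center in the frame of rack above 0.05 m and value of joint cover above 1.6 rad), for 0.2 s.
At the end, for the whole second after the job is handed in: Amber standard still in the fingers, centre within 5 mm of the beam sideways, 9 mm in height, 12 mm along it; turned and tilted under 0.14 rad; not touching the photometer, no finger on a window; cover beyond 1.6 rad; other standards, dish and bottle within 20 mm of their start (contact force between the fingers and amber above 1 N and x of amber_center in the frame of beam between -0.005 and 0.005 m and y of amber_center in the frame of beam between -0.012 and 0.012 m and z of amber_center in the frame of beam between -0.009 and 0.009 m and angle between the y axis of amber and the y axis of beam, either way round below 0.14 rad and angle between amber's own z axis and vertical below 0.14 rad and contact force between amber and photometer below 0.05 N and contact force between the fingers and amber_windows below 0.3 N and linear speed of amber below 0.02 m/s and value of joint cover above 1.6 rad and distance of each of green_center, blue_center, dish, bottle from where it was at the start of the episode below 0.02 m); the arm keeps its last pose, push and grip.
It fails at once if the fingers touch a clear window of the amber standard (contact force between the fingers and amber_windows above 0.3 N).
It fails at once if the cover is swung hard onto its stop (value of joint cover above 1.5 rad and velocity of joint cover above 1.6 rad/s).
It fails at once if the cover is slammed shut (value of joint cover below 0.2 rad and velocity of joint cover below -1.6 rad/s).
It fails at once if the green or blue standard, the petri dish or the bottle is moved more than 20 mm (distance of any of green_center, blue_center, dish, bottle from where it was at the start of the episode above 0.02 m).
It also fails if it takes over 59 s, if anything falls off the work surface, if the arm or the gripper's body presses on something with over 40 N, if the wrist force passes 120 N, or if a joint passes its speed limit or range.

## Working session

There is one attempt and no reset: what is moved stays moved. The work goes in short steps, Python scripts to look and compute and a tool call to move; the robot and the scene stay as the last step left them, time stands still between calls to the robot, and variables do not carry over. Pictures are saved under pics/ and viewed, at most 10 in all, crops included, and the job is handed in when it is done.

Besides the shell and the picture viewer there is one more tool, called in YAML: its name, and indented under it one key for each argument. jog_arm: Moves the arm, as the interface text tells. Its arguments: {"type":"object","properties":{"increments":{"type":"array","items":{"type":"array","items":{"type":"array","items":{"type":"number"}}}},"newtons":{"type":"number"}},"required":["increments"]}

```bash
mkdir -p pics; ls
python3 - <<'E'
from plant import *
import cv2
for n in("top","side"):
    im=read_camera(n); cv2.imwrite(f"pics/{n}0.png",im[:,:,::-1]); p=camera_params(n)
    print(n,p)
s=read_state(); print(s)
E
```

```text
pics
top {'K': array([[495.56298943,   0.        , 259.4807877 ],
       [  0.        , 495.56298943, 184.67073581],
       [  0.        ,   0.        ,   1.        ]]), 'xyz': array([ 4.35474130e-01, -5.72764863e-05,  1.17313825e+00]), 'rotation': array([[ 0.00691093, -0.98523293,  0.17107982],
       [-0.99959767, -0.00210006,  0.02828567],
       [-0.0275087 , -0.17120647, -0.98485106]])}
side {'K': array([[385.11416085,   0.        , 253.47844042],
       [  0.        , 385.11416085, 190.33333967],
       [  0.        ,   0.        ,   1.        ]]), 'xyz': array([1.03206897, 0.59598431, 0.58845697]), 'rotation': array([[-0.78137947,  0.35227936, -0.51511686],
       [ 0.62394632,  0.4255226 , -0.65545519],
       [-0.01170947, -0.8335645 , -0.55229803]])}
{'t': 0.1, 'q': array([ 1.21544597e+00,  1.24456515e-01,  1.65152682e+00,  1.89575524e-06,
        1.36751038e+00, -8.25933018e-02]), 'joint_velocities': array([ 0.00111812, -0.0018322 , -0.00176329,  0.00185545,  0.00117738,
       -0.00107877]), 'joint_efforts': array([ 1.81295736e-04, -4.24930072e+01, -3.66655040e+01, -6.22584071e-05,
        3.94468691e-03, -8.52421547e-07]), 'position': array([0.17493349, 0.62544746, 0.23017146]), 'eef_rot': array([[-9.63031685e-01,  2.69387332e-01, -6.63156539e-04],
       [ 2.69388102e-01,  9.63030050e-01, -1.78164786e-03],
       [ 1.58686312e-04, -1.89442982e-03, -9.99998193e-01]]), 'contact_force': array([0.0743963 , 0.02686431, 0.38330921]), 'ft_torque': array([-0.01828949,  0.03185597, -0.0135243 ]), 'gripper_force': 0.0, 'grip_width': 0.08523878889376642}
```

View pics/top0.png

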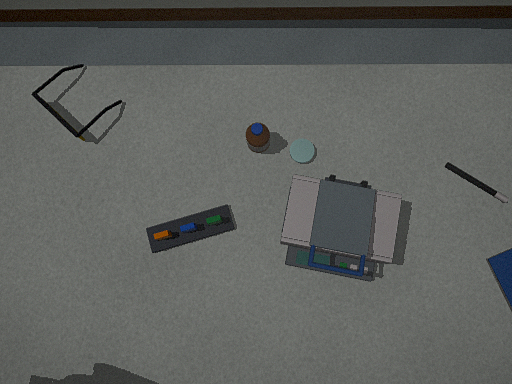

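View pics/side0.png

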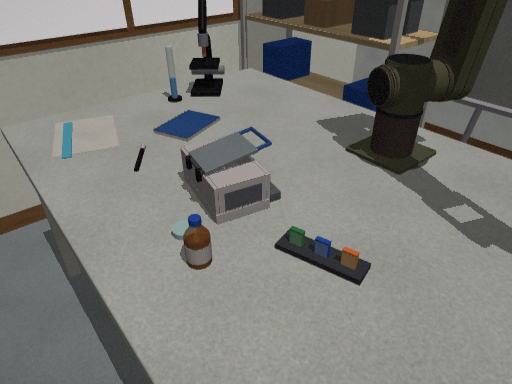

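The top view shows the rack at about (191,228), with amber at its left end (163,235), blue at (188,228) and green at (214,220). The photometer is at (342,220) with its blue bar along (310,265)–(363,272), the dish at (303,151) and the bottle at (258,137). In the side view the bar is at about (255,138) and amber at (350,258).

```bash
cat > h.py <<'E'
from plant import *
import cv2, numpy as np
def ray(n,uv):
    p=camera_params(n); d=p["rotation"]@np.linalg.inv(p["K"])@np.array([uv[0],uv[1],1.]); return p["xyz"],d
def onz(n,uv,z):
    o,d=ray(n,uv); return o+d*(z-o[2])/d[2]
def proj(n,P):
    p=camera_params(n); c=p["K"]@(p["rotation"].T@(np.array(P)-p["xyz"])); return c[:2]/c[2]
def two(a,b):
    o1,d1=ray("top",a);o2,d2=ray("side",b)
    s=np.linalg.lstsq(np.c_[d1,-d2],o2-o1,rcond=None)[0]; A=o1+s[0]*d1;B=o2+s[1]*d2
    return (A+B)/2,np.linalg.norm(A-B)
def mask(im,lo,hi,roi):
    h=cv2.cvtColor(im,cv2.COLOR_RGB2HSV); m=cv2.inRange(h,lo,hi); z=np.zeros_like(m); x0,y0,x1,y1=roi; z[y0:y1,x0:x1]=m[y0:y1,x0:x1]; return z
def big(m):
    c=max(cv2.findContours(m,cv2.RETR_EXTERNAL,cv2.CHAIN_APPROX_NONE)[0],key=cv2.contourArea); return c
E
python3 - <<'E'
from h import *
np.set_printoptions(precision=4,suppress=True)
t=cv2.imread("pics/top0.png")[:,:,::-1].copy(); s=cv2.imread("pics/side0.png")[:,:,::-1].copy()
# rack
g=cv2.cvtColor(t,cv2.COLOR_RGB2GRAY); hs=cv2.cvtColor(t,cv2.COLOR_RGB2HSV)
m=np.zeros_like(g); m[195:262,135:245]=((g<75)|(hs[...,1]>120))[195:262,135:245]*255
m=cv2.morphologyEx(m,cv2.MORPH_CLOSE,np.ones((5,5)))
r=cv2.minAreaRect(big(m)); print("rack",r)
b=cv2.boxPoints(r); B=np.array([onz("top",x,.014) for x in b]); print(B, B.mean(0), np.linalg.norm(np.diff(B,axis=0),axis=1))
for n,im,roi,k in(("top",t,(140,200,240,255),0),("side",s,(270,220,380,280),0)):
  for c,lo,hi in(("amber",(8,150,110),(22,255,255)),("blue",(105,130,60),(130,255,255)),("green",(45,110,40),(85,255,255))):
    mm=mask(im,lo,hi,roi); 
    if mm.any():
      q=big(mm); rr=cv2.minAreaRect(q); print(n,c,rr,onz(n,rr[0],.051))
for n,im,roi in(("top",t,(295,235,385,285)),("side",s,(225,120,280,160))):
    mm=mask(im,(105,120,50),(130,255,255),roi); print(n,mm.sum()/255); cv2.imwrite(f"pics/m_{n}.png",mm)
crop=cv2.hconcat([cv2.resize(t[165:285,270:410],None,fx=3,fy=3,interpolation=2),cv2.resize(s[115:225,170:290],(380,360),interpolation=2)])
cv2.imwrite("pics/c0.png",crop[:,:,::-1])
E
```

```text
rack ((190.74771118164062, 228.32571411132812), (27.298049926757812, 88.79049682617188), 73.3007583618164)
[[0.5327 0.3038 0.014 ]
 [0.5939 0.1042 0.014 ]
 [0.5322 0.0847 0.014 ]
 [0.4718 0.2825 0.014 ]] [0.5327 0.1938 0.014 ] [0.2088 0.0647 0.2068]
top amber ((160.56881713867188, 234.22938537597656), (5.172262191772461, 13.601133346557617), 73.3007583618164) [0.5156 0.2562 0.051 ]
top blue ((186.90367126464844, 226.67889404296875), (6.609001159667969, 14.5589599609375), 73.3007583618164) [0.5331 0.1967 0.051 ]
top green ((212.98114013671875, 218.93399047851562), (5.631782054901123, 14.56021785736084), 74.05460357666016) [0.551  0.1376 0.051 ]
side amber ((352.4941101074219, 253.67221069335938), (21.346813201904297, 10.332247734069824), 46.97493362426758) [0.5213 0.2661 0.051 ]
side blue ((325.1604919433594, 244.26904296875), (22.923160552978516, 11.677836418151855), 54.782405853271484) [0.5427 0.2119 0.051 ]
side green ((299.32000732421875, 234.26002502441406), (22.0, 11.399999618530273), 53.13010025024414) [0.5616 0.1547 0.051 ]
top 391.0
side 140.0
```

View pics/c0.png

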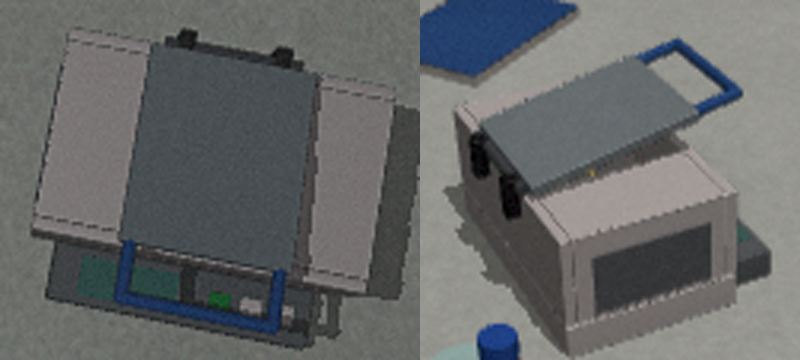

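The close-up shows the cover ajar, with bar ends in the top picture at about (310,265) and (362,275). In the side picture they are at (271,144) and (252,129). The photometer's top corners are at about (293,175), (402,195), (392,262) and (281,243).

Run:
```python
from h import *
np.set_printoptions(precision=4,suppress=True)
C=np.array([onz("top",x,.105) for x in[(293.3,175),(401.7,195),(391.7,262.3),(281,243.3)]])
print(C,C.mean(0),[np.linalg.norm(C[i]-C[(i+1)%4]) for i in range(4)])
y1=C[0]-C[1];y2=C[3]-C[2];x1=C[0]-C[3];x2=C[1]-C[2]
print([np.arctan2(-v[0],v[1]) for v in(y1,y2)],[np.arctan2(v[1],v[0]) for v in(x1,x2)])
for a,b in(((310,265),(271,144)),((362.3,275),(252.1,128.8))): print(two(a,b))
d=onz("top",(303,151),.012);print("dish",d); print("bottle",onz("top",(257,128),.12))
```

```text
[[ 0.6427 -0.0434  0.105 ]
 [ 0.599  -0.2773  0.105 ]
 [ 0.455  -0.2503  0.105 ]
 [ 0.4937 -0.0164  0.105 ]] [ 0.5476 -0.1468  0.105 ] [np.float64(0.23799033247139148), np.float64(0.14655104241470326), np.float64(0.2371185942361882), np.float64(0.15146102454319063)]
[np.float64(-0.18465392917285411), np.float64(-0.16395449772428763)] [np.float64(-0.17931697872332775), np.float64(-0.18543317282763724)]
(array([ 0.447 , -0.0745,  0.1416]), np.float64(0.0019075572460679894))
(array([ 0.4268, -0.1799,  0.1414]), np.float64(0.004185674790139198))
dish [ 0.7195 -0.0707  0.012 ]
bottle [0.7451 0.0365 0.12  ]
```

jog_arm:
  increments:
    - [[60, -3.1, -4.5, 0, 0.18], [30, -6.2, -9, 0, 0.36], [30, -9.3, -13.5, 0, 0.54], [30, -12.4, -18, 0, 0.72], [30, -15.5, -22.5, 0, 0.9], [30, -18.6, -27, 0, 1.08], [30, -21.7, -31.5, 0, 1.26], [30, -24.8, -36, 0, 1.44]]
  newtons: 25

```text
t: 1.1
position: [0.317, 0.2108, 0.231]
eef_rot: [[0.147, 0.989, 0.0], [0.989, -0.147, -0.0], [-0.0, 0.0, -1.0]]
contact_force: [0.7, -0.2, -0.4]
grip_width: 0.0256
gripper_force: 0.0
```

jog_arm:
  increments:
    - [[30, -4.6, 2.4, 0, 0.036], [30, -9.2, 4.8, 0, 0.036], [30, -13.8, 7.2, 0, 0.036], [30, -18.4, 9.6, 0, 0.036], [30, -23, 12, 0, 0.036], [30, -27.5, 14.4, 0, 0.036], [30, -31.9, 16.7, 0, 0.036], [30, -31.9, 16.7, 0, 0.036]]

```text
t: 2.1
position: [0.4372, -0.1294, 0.2307]
eef_rot: [[0.181, 0.983, -0.002], [0.983, -0.181, 0.0], [-0.0, -0.002, -1.0]]
contact_force: [-0.5, 1.0, -0.2]
grip_width: 0.0258
gripper_force: 0.0
```

Run:
```python
from h import *
a=read_camera("top");b=read_camera("side")
print(read_state()["position"])
c=cv2.hconcat([cv2.resize(a[165:295,270:410],(400,372),interpolation=2),cv2.resize(b[65:195,190:330],(400,372),interpolation=2)])
cv2.imwrite("pics/c1.png",c[:,:,::-1])
```

```text
[ 0.4367536  -0.12702439  0.23067005]
```

View pics/c1.png

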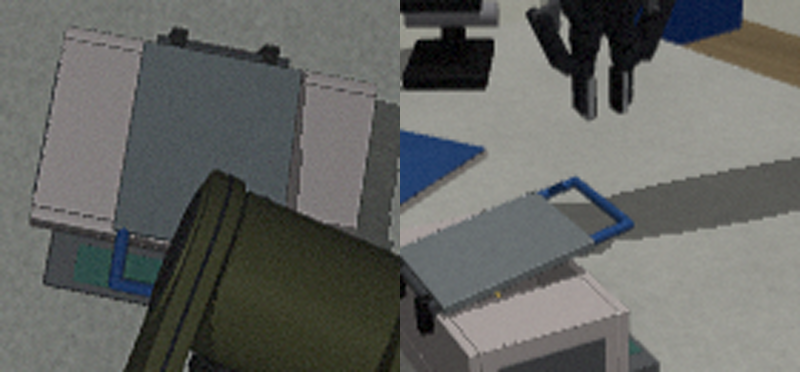

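The fingers stand above the blue bar, at about (600,110) in the crop, with the bar below at about (600,205). I'll descend and grip it.

jog_arm:
  increments:
    - [[30, 0, 0, 3, 0], [30, 0, 0, 6, 0], [30, 0, 0, 8, 0], [30, 0, 0, 9.3, 0], [30, 0, 0, 10.3, 0], [30, 0, 0, 10.3, 0]]

```text
t: 2.95
position: [0.4369, -0.1266, 0.1279]
eef_rot: [[0.177, 0.984, -0.001], [0.984, -0.177, 0.0], [0.0, -0.001, -1.0]]
contact_force: [-0.4, -0.2, 1.5]
grip_width: 0.0256
gripper_force: 0.0
```

jog_arm:
  increments:
    - [[0, 0, 0, 0, 0], [0, 0, 0, 0, 0], [0, 0, 0, 0, 0], [0, 0, 0, 0, 0]]
  newtons: 25

```text
t: 3.45
position: [0.4416, -0.1277, 0.1307]
eef_rot: [[0.178, 0.984, 0.012], [0.984, -0.178, -0.002], [0.0, 0.013, -1.0]]
contact_force: [12.9, -0.7, -5.3]
grip_width: 0.0091
gripper_force: 25.1
```

jog_arm:
  increments:
    - [[0, 0, 0.4, -0.1, 0], [0, 0, 0.6, -0.2, 0], [0, 0, 0.6, -0.2, 0]]

```text
t: 3.82
position: [0.4414, -0.1276, 0.13]
eef_rot: [[0.177, 0.984, -0.005], [0.984, -0.177, 0.001], [0.0, -0.005, -1.0]]
contact_force: [-5.8, 2.1, 1.9]
grip_width: 0.0088
gripper_force: 25.8
```

jog_arm:
  increments:
    - [[0, 0, 0.1, -1.1, 0], [0, 0, 0.4, -2.2, 0], [0, 0, 0.75, -3.3, 0], [0, 0, 1.2, -4.4, 0], [0, 0, 1.65, -5.4, 0], [0, 0, 2.2, -6.4, 0], [0, 0, 2.2, -6.4, 0]]

```text
t: 4.7
position: [0.4669, -0.1325, 0.1962]
eef_rot: [[0.177, 0.984, 0.005], [0.984, -0.177, -0.001], [-0.001, 0.005, -1.0]]
contact_force: [7.0, -0.9, -4.2]
grip_width: 0.0091
gripper_force: 24.7
```

Run:
```python
from h import *
a=read_camera("top");b=read_camera("side")
s=read_state();print(s["position"],s["contact_force"])
c=cv2.hconcat([cv2.resize(a[165:295,270:410],(400,372),interpolation=2),cv2.resize(b[65:195,170:310],(400,372),interpolation=2)])
cv2.imwrite("pics/c2.png",c[:,:,::-1])
```

```text
[ 0.46675749 -0.13250587  0.19598149] [ 7.40956619 -0.83716843 -4.2298494 ]
```

View pics/c2.png

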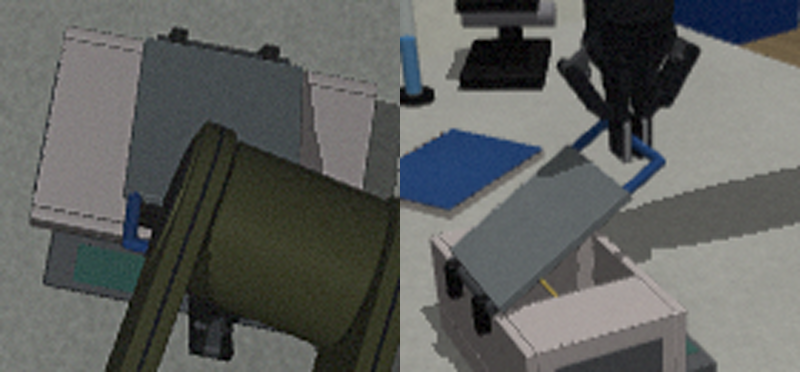

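The side crop shows the bar held between the fingers at about (625,145), the cover lifted to about 0.55 rad, and the beam line visible inside. I'll continue along the arc.

jog_arm:
  increments:
    - [[0, 0, 0.95, -1.1, 0], [0, 0, 1.8, -2.15, 0], [0, 0, 2.7, -3.15, 0], [0, 0, 3.65, -4.05, 0], [0, 0, 4.7, -4.9, 0], [0, 0, 5.75, -5.7, 0], [0, 0, 6.9, -6.4, 0], [0, 0, 6.9, -6.4, 0]]

```text
t: 5.8
position: [0.5339, -0.1453, 0.2626]
eef_rot: [[0.177, 0.984, 0.003], [0.984, -0.177, -0.003], [-0.002, 0.003, -1.0]]
contact_force: [-4.5, -1.8, 6.7]
grip_width: 0.0084
gripper_force: 25.2
```

jog_arm:
  increments:
    - [[0, 0, 1.1, -0.8, 0], [0, 0, 2.3, -1.35, 0], [0, 0, 3.55, -1.8, 0], [0, 0, 4.85, -2.15, 0], [0, 0, 6.15, -2.4, 0], [0, 0, 7.5, -2.55, 0], [0, 0, 8.6, -2.6, 0], [0, 0, 8.6, -2.6, 0]]

```text
t: 6.8
position: [0.619, -0.1612, 0.287]
eef_rot: [[0.178, 0.984, 0.004], [0.984, -0.178, -0.004], [-0.003, 0.005, -1.0]]
contact_force: [-0.2, -4.3, 3.9]
grip_width: 0.0088
gripper_force: 25.5
```

jog_arm:
  increments:
    - [[0, 0, 0.6, 0, 0], [0, 0, 1.2, 0, 0], [0, 0, 1.8, 0.05, 0], [0, 0, 2.4, 0.1, 0], [0, 0, 3, 0.15, 0], [0, 0, 3.6, 0.2, 0], [0, 0, 4.1, 0.3, 0], [0, 0, 4.1, 0.3, 0]]

```text
t: 7.8
position: [0.6585, -0.1685, 0.2832]
eef_rot: [[0.178, 0.984, 0.002], [0.984, -0.178, -0.004], [-0.003, 0.003, -1.0]]
contact_force: [-1.0, -5.6, 1.9]
grip_width: 0.0089
gripper_force: 25.7
```

jog_arm:
  increments:
    - [[0, 0, 0.3, 0.05, 0], [0, 0, 0.6, 0.1, 0], [0, 0, 0.6, 0.1, 0], [0, 0, 0.6, 0.1, 0]]

```text
t: 8.3
position: [0.6599, -0.1688, 0.2829]
eef_rot: [[0.178, 0.984, -0.01], [0.984, -0.178, -0.001], [-0.003, -0.009, -1.0]]
contact_force: [-18.7, -2.7, 8.7]
grip_width: 0.0088
gripper_force: 26.7
```

jog_arm:
  increments:
    - [[40, 0, -0.5, -0.1, 0], [40, 0, -0.5, -0.1, 0], [40, 0, -0.5, -0.1, 0], [40, 0, -0.5, -2.5, 0], [40, 0, -0.5, -5, 0], [80, 3, -4, -6, 0], [90, 7, -7, -6, 0], [90, 12, -8, -6, 0]]

```text
t: 9.3
position: [0.6054, -0.0345, 0.341]
eef_rot: [[0.178, 0.984, 0.001], [0.984, -0.178, 0.0], [0.0, 0.001, -1.0]]
contact_force: [0.3, 0.1, 0.4]
grip_width: 0.0767
gripper_force: 0.0
```

jog_arm:
  increments:
    - [[100, 5, -2.5, 0, -0.1], [100, 10, -5, 1, -0.2], [100, 15, -7.5, 4, -0.3], [100, 19, -10, 8, -0.4], [100, 23, -12, 12, -0.468], [100, 26.7, -14, 16, -0.468], [100, 26.7, -14, 18, -0.468], [100, 26.7, -14, 18, -0.468]]

```text
t: 10.3
position: [0.5147, 0.2517, 0.1584]
eef_rot: [[-0.286, 0.958, -0.003], [0.958, 0.286, -0.002], [-0.001, -0.004, -1.0]]
contact_force: [-0.2, -1.3, -0.5]
grip_width: 0.0854
gripper_force: 0.0
```

Run:
```python
from h import *
np.set_printoptions(precision=4,suppress=True)
a=read_camera("top");b=read_camera("side")
s=read_state();P=s["position"];print(P,s["eef_rot"])
cv2.imwrite("pics/top3.png",a[:,:,::-1]);cv2.imwrite("pics/side3.png",b[:,:,::-1])
R=np.array([[np.cos(.29),-np.sin(.29)],[np.sin(.29),np.cos(.29)]])
A=np.array([.5155,.2562])
for sx in(-1,1):
  for sy in(-1,1):
    q=A+R@[sx*.00625,sy*.01625]; print(sx,sy,proj("side",[*q,.051]),proj("top",[*q,.051]))
print("tcp side",proj("side",P))
u=cv2.resize(b[160:280,290:390],None,fx=4.8,fy=4.8,interpolation=2)
v=cv2.resize(a[165:285,270:350],None,fx=4.8,fy=4.8,interpolation=2)
cv2.imwrite("pics/c3.png",cv2.hconcat([u[:576],v[:576,:318]])[:,:,::-1])
```

```text
[0.5168 0.2516 0.1617] [[-0.2849  0.9586  0.002 ]
 [ 0.9586  0.2849  0.0006]
 [-0.      0.0021 -1.    ]]
-1 -1 [344.3076 245.1683] [168.1544 234.9132]
-1 1 [359.2666 251.1772] [154.3513 238.9506]
1 -1 [341.8085 248.5611] [166.7945 229.6272]
1 1 [356.8816 254.7047] [153.0169 233.6536]
tcp side [355.6182 205.0099]
```

View pics/c3.png

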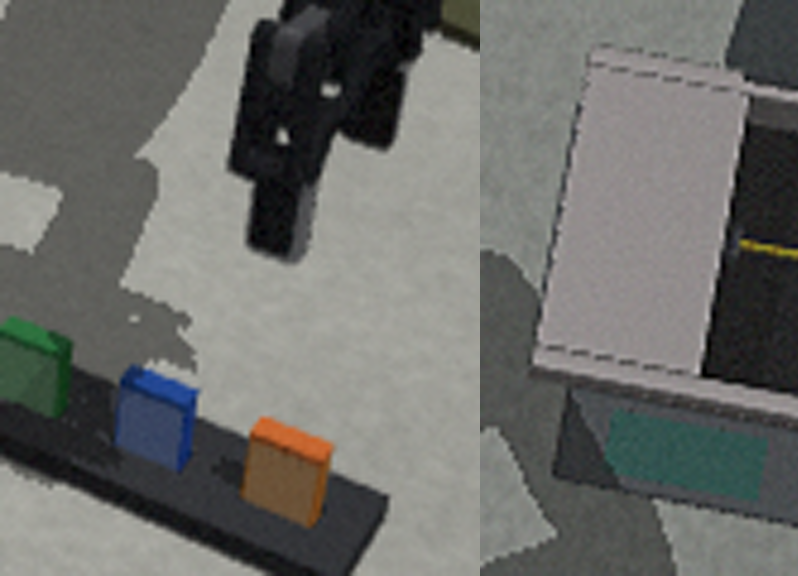

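The side crop shows amber's cap corners at full-image pixels of about (343.8,247.5), (359.2,251.7), (358.8,256.3) and (341.5,251.7). The near fingertip's lower edge runs from (341.7,211) to (351,214.6). The top crop shows the chamber open with the yellow beam line. I'll use the finger as a local check on the calibration.

Run:
```python
from h import *
np.set_printoptions(precision=4,suppress=True)
P=np.array([.5168,.2516,.1617]); X=np.array([-.2849,.9586,0]);Y=np.array([.9586,.2849,0])
for off in(.0427,.057):
  for sx in(-1,1): print(off,sx,proj("side",P+Y*off+X*sx*.011+[0,0,.013]))
obs=np.array([(343.75,247.5),(359.2,251.7),(358.75,256.3),(341.5,251.7)])
print(np.mean([onz("side",o,.051) for o in obs],0))
a=cv2.imread("pics/top3.png")[:,:,::-1].copy()
m=mask(a,(22,110,70),(35,255,255),(300,180,400,260)); ys,xs=np.nonzero(m); print(len(xs),xs.min(),xs.max())
vx,vy,x0,y0=cv2.fitLine(np.c_[xs,ys].astype(np.float32),cv2.DIST_L2,0,.01,.01).ravel()
e=[(x,y0+(x-x0)*vy/vx) for x in(xs.min(),xs.max()+1)]
E=[onz("top",p,.083) for p in e];print(e,E,np.mean(E,0),np.linalg.norm(E[0]-E[1]),np.arctan2((E[1]-E[0])[0],-(E[1]-E[0])[1]))
# chamber dark area
b=cv2.imread("pics/side3.png"); cv2.imwrite("pics/c4.png",cv2.hconcat([cv2.resize(cv2.imread("pics/top3.png")[165:285,270:410],(420,360),interpolation=2),cv2.resize(b[115:225,170:290],(380,360),interpolation=2)]))
```

```text
0.0427 -1 [341.5611 208.62  ]
0.0427 1 [353.0695 212.7049]
0.057 -1 [338.2255 212.5627]
0.057 1 [349.8473 216.7682]
[0.5196 0.2602 0.051 ]
49 324 356
[(np.int64(324), np.float64(215.29465313712984)), (np.int64(357), np.float64(221.69740567805664))] [array([ 0.5567, -0.1113,  0.083 ]), array([ 0.5429, -0.1833,  0.083 ])] [ 0.5498 -0.1473  0.083 ] 0.07324012570373566 -0.1898751233139928
```

View pics/c4.png

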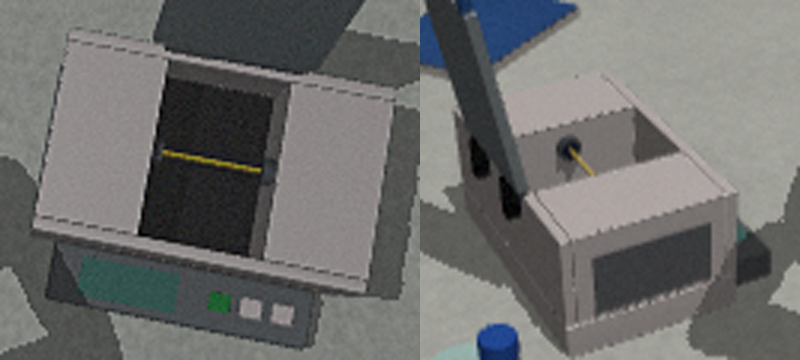

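The top crop shows the open chamber with the beam running from full-image pixel (324,215) to (357,222). The cover stands past upright in the side crop. Next I'll lower the fingers to just above amber for a close check.

jog_arm:
  increments:
    - [[100, 0.3, 0.1, 3, 0], [100, 0.6, 0.3, 6, 0], [100, 0.6, 0.3, 8.6, 0], [100, 0.6, 0.3, 8.6, 0], [100, 0.6, 0.3, 8.6, 0]]

```text
t: 11.02
position: [0.5185, 0.2587, 0.0767]
eef_rot: [[-0.285, 0.959, 0.003], [0.959, 0.285, 0.001], [0.0, 0.004, -1.0]]
contact_force: [0.1, 0.6, -0.1]
grip_width: 0.0854
gripper_force: 0.0
```

Run:
```python
from h import *
np.set_printoptions(precision=4,suppress=True)
b=read_camera("side");a=read_camera("top")
s=read_state();P=s["position"];print(P,s["eef_rot"][:,1])
cv2.imwrite("pics/side5.png",b[:,:,::-1])
u=cv2.resize(b[190:280,300:400],None,fx=5,fy=5,interpolation=2)
v=cv2.resize(a[190:280,130:190],None,fx=5,fy=5,interpolation=2)
cv2.imwrite("pics/c5.png",cv2.hconcat([u,v])[:,:,::-1])
```

```text
[0.5184 0.259  0.0768] [0.9584 0.2853 0.004 ]
```

View pics/c5.png

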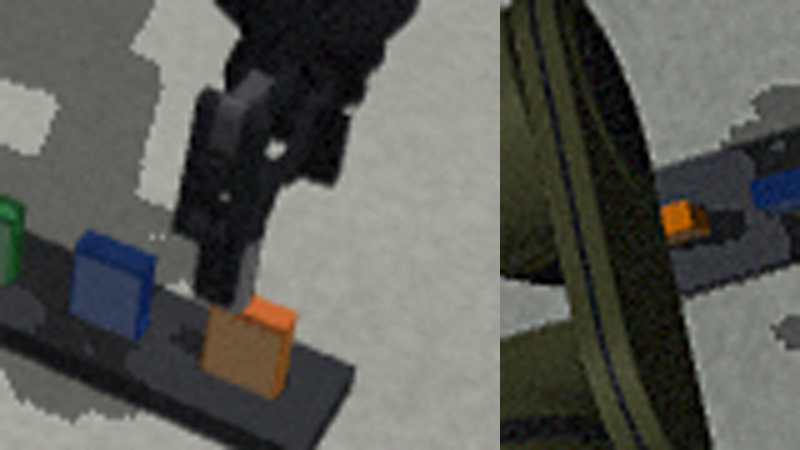

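Run:
```python
from h import *
np.set_printoptions(precision=4,suppress=True)
P=np.array([.5184,.259,.0768]); X=np.array([-.2853,.9584,0]);Y=np.array([.9584,.2853,0])
def pl(uv,off):
    o,d=ray("side",uv); s=(off-(o-P)@Y)/(d@Y); q=o+s*d-P; return q@X,q[2]
for off in(.05,.057):
    print("finger",off,pl((339,249),off),pl((347.6,252),off),"pad r",pl((351.6,249),off-.012))
for off in(.003,.006,.009):
    print("amber",off,pl((340.6,264.4),off),pl((355.4,269.6),off),"cap",pl((341.5,251.7),off),pl((358.75,256.3),off))
```

```text
finger 0.05 (np.float64(-0.007639286863017979), np.float64(0.013845285547643624)) (np.float64(0.009566801697659489), np.float64(0.015089302747555586)) pad r (np.float64(0.012456067771601236), np.float64(0.015041120587965903))
finger 0.057 (np.float64(-0.005246481039130755), np.float64(0.02031707277739546)) (np.float64(0.011735920238141339), np.float64(0.02154491716574851)) pad r (np.float64(0.014541155136897698), np.float64(0.021356611063732198))
amber 0.003 (np.float64(-0.015400265474612117), np.float64(-0.06868288006405333)) (np.float64(0.01704027055215724), np.float64(-0.06558771956879862)) cap (np.float64(-0.017636603414393888), np.float64(-0.03394666958829275)) (np.float64(0.01873543947405426), np.float64(-0.027583977975510945))
amber 0.006 (np.float64(-0.014417334873207982), np.float64(-0.06570902497222132)) (np.float64(0.017856965020403265), np.float64(-0.06262972511230903)) cap (np.float64(-0.01664221307104103), np.float64(-0.031150814431643373)) (np.float64(0.01954344733100653), np.float64(-0.02482072737414133))
amber 0.009 (np.float64(-0.013434404271803872), np.float64(-0.06273516988038931)) (np.float64(0.018673659488649234), np.float64(-0.05967173065581956)) cap (np.float64(-0.01564782272768825), np.float64(-0.028354959274994)) (np.float64(0.020351455187958768), np.float64(-0.022057476772771603))
```

jog_arm:
  increments:
    - [[60, 0.05, 0.1, 2.5, 0], [50, 0.05, 0.1, 4.5, 0], [40, 0.05, 0.1, 5.4, 0], [35, 0.05, 0.1, 5.4, 0], [35, 0.05, 0.1, 5.4, 0]]

```text
t: 11.75
position: [0.5181, 0.2598, 0.0211]
eef_rot: [[-0.286, 0.958, 0.001], [0.958, 0.286, 0.0], [0.0, 0.001, -1.0]]
contact_force: [0.1, -0.5, -0.2]
grip_width: 0.0297
gripper_force: 0.0
```

jog_arm:
  increments:
    - [[10, 0, 0, 0, 0], [0, 0, 0, 0, 0], [0, 0, 0, 0, 0], [0, 0, 0, 0, 0]]
  newtons: 25

```text
t: 12.25
position: [0.5169, 0.2594, 0.0207]
eef_rot: [[-0.286, 0.958, -0.002], [0.958, 0.286, -0.0], [-0.0, -0.002, -1.0]]
contact_force: [-5.6, -2.0, 5.6]
grip_width: 0.012
gripper_force: 26.4
```

jog_arm:
  increments:
    - [[0, 0, -0.15, 0, 0], [0, 0, -0.15, -0.5, 0], [0, 0, -0.15, -1.2, 0], [0, 0, -0.15, -2.5, 0], [0, 0, -0.15, -5, 0], [0, 0, -0.15, -9, 0], [0, 0, -0.15, -14, 0], [0, 0, -0.15, -18, 0]]

```text
t: 13.25
position: [0.5167, 0.2593, 0.2038]
eef_rot: [[-0.286, 0.958, 0.003], [0.958, 0.286, 0.001], [0.0, 0.003, -1.0]]
contact_force: [-0.0, 1.4, -1.4]
grip_width: 0.0126
gripper_force: 25.7
```

jog_arm:
  increments:
    - [[0, -3, -0.6, 0, 0.05], [0, -8, -1.7, 0, 0.12], [0, -13.5, -2.8, 0, 0.2], [0, -19, -4, 0, 0.28], [0, -24.5, -5.1, 0, 0.36], [0, -30, -6.3, 0, 0.42], [0, -35, -7.4, 0, 0.468], [0, -38, -8, 0, 0.468]]

```text
t: 14.25
position: [0.5482, -0.1304, 0.2016]
eef_rot: [[0.179, 0.984, 0.002], [0.984, -0.179, -0.001], [-0.001, 0.002, -1.0]]
contact_force: [-1.2, 0.1, -0.2]
grip_width: 0.0125
gripper_force: 25.6
```

jog_arm:
  increments:
    - [[0, -0.8, 0.45, 0, 0], [0, -1.65, 0.45, 0, 0], [0, -1.65, 0.45, 3, 0], [0, -1.65, 0.45, 5, 0], [0, -1.65, 0.45, 5, 0], [0, -1.65, 0.45, 5, 0]]

```text
t: 15.0
position: [0.55, -0.1447, 0.151]
eef_rot: [[0.176, 0.984, 0.001], [0.984, -0.176, -0.0], [-0.0, 0.001, -1.0]]
contact_force: [-0.9, -0.5, 0.8]
grip_width: 0.0119
gripper_force: 25.6
```

Run:
```python
from h import *
np.set_printoptions(precision=4,suppress=True)
b=read_camera("side");a=read_camera("top")
s=read_state();P=s["position"];print(P,s["eef_rot"][:,1],s["t"])
u=cv2.resize(b[120:200,190:280],None,fx=5,fy=5,interpolation=2)
v=cv2.resize(a[190:270,310:370],None,fx=5,fy=5,interpolation=2)
cv2.imwrite("pics/c6.png",cv2.hconcat([u,v])[:,:,::-1])
```

```text
[ 0.5504 -0.145   0.1517] [ 0.9843 -0.1767  0.0021] 15.1
```

View pics/c6.png

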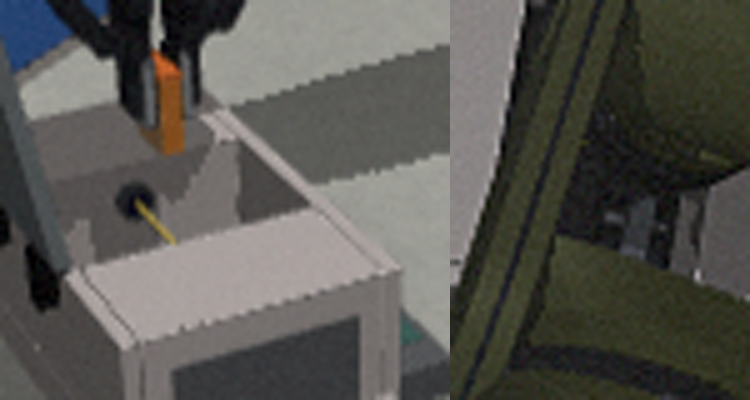

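The side crop shows amber held upright over the chamber. Its bottom near edge is centred at about full-image (224.6,150.6). The beam runs from about (217,160) to (225,168.6).

Run:
```python
from h import *
np.set_printoptions(precision=4,suppress=True)
P=np.array([.5504,-.145,.1517]); X=np.array([.177,.984,0]);Y=np.array([.984,-.177,0])
f=lambda uv,z:(lambda q:(q@X,q@Y))(onz("side",uv,z)-P)
print("beam",[f(p,.083) for p in((219,162),(222,165.2),(225,168.6))])
print("amber bottom L/mid/R",[f(p,.1367) for p in((222.6,150.4),(224.6,150.6),(226.6,150.6))])
print("expect bottom mid px",proj("side",P+X*.01625+[0,0,-.015]))
p=camera_params("side")
# horizontal (world) -> pixel sensitivity
print("pt at tcp beam px",proj("side",[P[0],P[1],.083]))
```

```text
beam [(np.float64(-0.02554989811261122), np.float64(0.00018051755121470045)), (np.float64(-0.005854236194740056), np.float64(0.00034486338917670556)), (np.float64(0.014230804643994956), np.float64(0.0009396173242692081))]
amber bottom L/mid/R [(np.float64(0.013561858613468725), np.float64(0.004188079293041255)), (np.float64(0.01705155827345145), np.float64(0.00025157118402900896)), (np.float64(0.019553122063770852), np.float64(-0.0041355746667364))]
expect bottom mid px [224.5559 150.4471]
pt at tcp beam px [223.0447 166.1319]
```

jog_arm:
  increments:
    - [[0, -0.2, 0, 2, 0], [0, -0.2, 0, 4, 0], [0, -0.2, 0, 6, 0], [0, -0.2, 0, 7, 0], [0, -0.2, 0, 7.6, 0], [0, -0.2, 0, 7.6, 0], [0, -0.2, 0, 7.6, 0], [0, -0.2, 0, 7.6, 0]]

```text
t: 16.1
position: [0.5498, -0.1471, 0.0752]
eef_rot: [[0.177, 0.984, 0.001], [0.984, -0.177, -0.001], [-0.0, 0.001, -1.0]]
contact_force: [-0.8, -0.1, -0.2]
grip_width: 0.0121
gripper_force: 25.6
```

Run:
```python
from h import *
np.set_printoptions(precision=4,suppress=True)
b=read_camera("side")
s=read_state();P=s["position"];print(P,s["eef_rot"][:,1],s["t"],s["contact_force"],s["gripper_force"])
print("cap near-top mid px",proj("side",P+np.array([.177,.984,0])*.01625+[0,0,.030]))
cv2.imwrite("pics/c7.png",cv2.resize(b[100:200,180:290],None,fx=5,fy=5,interpolation=2)[:,:,::-1])
```

```text
[ 0.5497 -0.1471  0.0751] [ 0.9842 -0.1771  0.0013] 16.15 [ 0.7242 -0.4786 -0.2343] 25.591290146112442
cap near-top mid px [224.9664 161.0254]
```

View pics/c7.png

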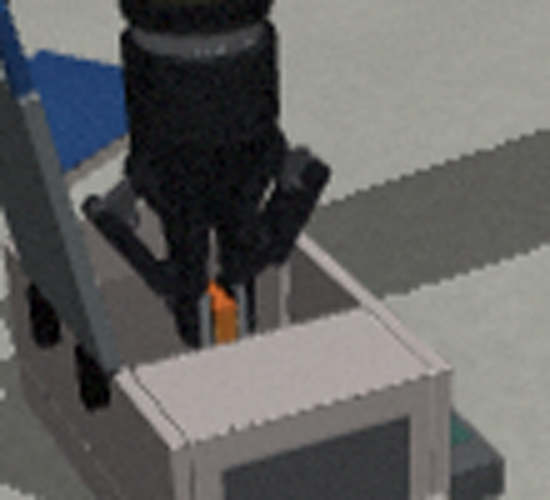

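Amber is held in the chamber with its near cap edge at about (225,160.6), where predicted. Nothing is touching and the cover is still fully open, so I'll hand in.

```bash
python3 -c "
from plant import *
print(close_job())"
```

```text
the job is handed in; nothing more can be done
None
```

I handed the job in at about 16 s with the cover back on its stop and the robot still holding the amber standard upright, within about 1 mm of the beam centre by my measurements; the hand-in call gave no verdict.

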